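Cap the battery and lay its hold-down bar

TASK

Get the topped-up battery ready for storage: swing its captive filler cap back over the filler neck as far as it goes and screw the cap down clockwise until it is fully tight. Then gently lay the long steel hold-down bar across the battery, centred and flat in the notches of both brackets, and let go of it. Leave the short bar, the bottle and the white cup where they are.

Things in the scene. Friction and masses are not known exactly. Their poses are not given: they have to be found in the camera images.
- battery: Grey battery (case 175 x 148 mm, flat top at z 100 mm) in a dark steel tray 200 x 210 mm, immovable. Origin on the table below the filler neck's axis; tray centre at x = +20 mm; z up. Two dark steel brackets, 42 mm (x) x 16 mm (y), stand at x = 0, y = -90 and +90 mm, with notched tops (see seat). Two terminals, top at z 116 mm, at x = -42, y = +-45 mm.
- neck (a point): Centre of the filler neck's mouth (open neck, 42 mm outside, 31 mm inside, 18 mm high), 118 mm above the table; axes as the battery's.
- pivot (a point): Axis of the upright pivot pin (12 mm thick, top at z 146 mm) of the cap's arm, 75 mm in +x of the neck in the battery's frame; the point is at z 118 mm.
- swing (a joint): Angle (rad) of the flat arm that carries the cap, about the pivot pin: 0 = cap exactly over the neck, at a stop; grows to 1.45 as the cap swings out (at angle s the cap's axis is at x = 75 - 75 cos s, y = 75 sin s mm in the battery's frame). Stays where it is left; rises and sinks with the cap.
- cap (a joint): Turn (rad) of the screw cap: 0 = fully tight, at a stop; grows as it is unscrewed (counterclockwise from above), to 4.6. It climbs 4 mm per rad. Its plug, 25 mm thick and 9 mm long, enters the neck below about 2.2 rad, only with the arm at its stop; above that the arm can swing. Turns stiffly (0.15 N m), stays where it is left.
- cap_top (a point): Centre of the top of the black ribbed screw cap, a round cap 48 mm in diameter and 34 mm high (gripped anywhere round its side). Its top stands at z 156 mm when tight. Its z axis is the screw axis; it turns with the cap.
- seat (a point): Middle between the two bracket notches, at the height of their floors (z 162 mm), over the neck; its y points from bracket to bracket. Each notch is open along y, 30 mm wide in x, between 6 mm thick cheeks that reach z 178 mm. The laid bar passes 6 mm over the tight cap.
- bar: The long hold-down bar: plain steel bar 200 mm long (y), 24 mm wide (x), 20 mm high (z), 0.2 to 0.42 kg, lying on the table. Origin at the centre of its underside.
- short_bar: A bar of the same steel and section, 130 mm long (y): too short to reach both brackets, not to be used. Origin at the centre of its underside. Which of the two bars lies left or right varies.
- bottle: Bystander: amber bottle, 60 mm in diameter, 150 mm high. Origin at its foot.
- tub: Bystander: white plastic cup, 90 mm in diameter, 70 mm high. Origin at its foot.
Mind the look-alikes: they are no part of the job. What is shaped like the bar but brown is not meant.

How it is judged:
By the outcome, as a careful person would: the job done as asked, in the order asked, and still so for the second after the job is handed in, with the robot touching nothing.
It also fails if it takes over 72 s, if anything falls off the work surface, if the arm or the gripper's body presses on something with over 40 N, if the wrist force passes 120 N, or if a joint passes its speed limit or range.

ROBOT

A 6-joint arm with a two-finger parallel gripper is mounted at the origin on the work surface. World frame = base frame: x ahead of the robot, y to its left, z up, the work surface at z = 0. Lengths are in mm, angles in rad, forces in N, time in s.
With the tool pointing down it reaches from about 225 to 725 mm from the base axis. Payload 3.1 kg.
Tool frame: the origin (TCP) lies at the very end of the fingers, on their centre line; the grasp point (between the pads) lies 19 mm behind it (manip.tcp_to_grasp is the distance from the TCP to the grasp point, in mm); z points along the fingers, y is the direction in which the jaws open and shut (so a half turn about z gives the same grasp; the last joint's range is limited). The gripper opens to 85 mm and grips with 20 to 120 N. Pads are 22 mm wide; open, the fingers measure 114 mm over their backs; the gripper's body (76 mm by 85 mm) begins 54 mm behind the grasp point. The pads swing forward as they close: fully open they stand 13 mm farther back than shut.
Start: joints at [-1.437, 0.048, 0.099, 1.622, 0, 1.443], TCP at [135.865, -507.107, 231.312] pointing down, gripper open.
Joint ranges: [-2.91, 2.91], [-0.99, 1.94], [-1.21, 1.42], [-2.12, 2.29], [-1.49, 1.47], [-3.14, 3.14]. Speed limits (rad/s): [2.79, 2.79, 3.14, 3.14, 3.14, 3.14].

INTERFACE

Orientations are given as a unit quaternion [w, x, y, z].
In Python, from workcell import status, vision, job, manip gives the robot as it stands.
- The arm moves only by the tool servo_tool, never from a script. Its argument "increments" is a list of rows, each an object with "grip": the opening, from -1 (shut) to 1 (fully open), so that 0 is half open; "delta_pos": the shift along the tool's x, y, z in mm, a list of three; "dr": the turn, a rotation vector about the tool's x, y, z in rad, a list of three. In form: [{"grip": grip, "delta_pos": [dx, dy, dz], "dr": [ax, ay, az]}, ...]. A call has 1 to 20 rows; each row is the pose to reach, as a shift and turn from the pose commanded when the call began, along the tool's axes at that moment; what a row does not reach only later rows make up. A row lasts 1/10 s, in which the tool goes at most 50 mm and 8.59 degrees, less where a joint would pass 70% of its speed; a pose out of reach is approached as far as the arm can. A call with a gripper value outside its range is refused whole. The fingers move at their own pace and stop on an object; "newtons" is the grip in N (left out, the last holds). Time passes only in rows, so rows that repeat a pose let the fingers close. It gives the time, the measured TCP pose, the force and the opening at its end, in the units of the state.
- status.get_state(): the state, without advancing time (a new reading comes with each control period).
- vision.snapshot(name): name is "side" or "top" or "wrist"; returns the picture (384x512x3 uint8, red, green, blue); there is no depth.
- vision.camera_params(name): a dict with "camera_matrix" (3x3 intrinsics, pixels), "k1" (the pictures are not rectified: a ray, as slopes to the right and down, at radius r is drawn at 1 + k1 r^2 times it, then the intrinsics apply), "R" (3x3) and "t" (3): a world point X has camera coordinates R X + t. Camera axes: x right, y down, z forward; pixel columns grow to the right and rows downward; lengths in mm; the calibration is good to about 2 mm. A picture is of the moment at which its call begins: read the wrist's pose just before it. camera_params takes no time and is no camera call; for the wrist camera it gives the pose at the moment of the call.
- job.close_job(): hands the job in, once; it reports no verdict.
The state is a dict: "clock": time; "joints": joint angles; "joint_velocities": joint speeds; "tau": joint torques, N m; "position": TCP position; "eef_rot": TCP orientation; "ft_force": force on the tool from outside, world axes, zero at the start; "wrist_torque": the same for the moment, N m; "finger_gap": finger opening in mm.
Only numpy, scipy, OpenCV 4.12 (cv2) and the standard library are available. Lean on these libraries where they do the work, as an engineer would, in place of code of your own. Each camera call takes 0.05 s, during which the arm holds its last target. There are 200 camera calls.

## Working session

There is one attempt and no reset: what is moved stays moved. The work goes in short steps, Python scripts to look and compute and a tool call to move; the robot and the scene stay as the last step left them, time stands still between calls to the robot, and variables do not carry over. Pictures are saved under pics/ and viewed, about 8 in all and at most 12, crops included, and the job is handed in when it is done.

Besides the shell and the picture viewer there is one more tool, called in YAML: its name, and indented under it one key for each argument. servo_tool: Moves the arm, as the interface text tells. Its arguments: {"type":"object","properties":{"increments":{"type":"array"},"newtons":{"type":"number"}},"required":["increments"]}

```bash
mkdir -p pics; python3 - <<'E'
from workcell import status, vision, job, manip
import cv2,numpy as np
print(status.get_state()); print(manip.tcp_to_grasp)
for n in("side","top"):
    im=vision.snapshot(n); cv2.imwrite(f"pics/{n}0.png",im[:,:,::-1])
    print(n,vision.camera_params(n))
E
```

```text
{'clock': 0.0, 'joints': array([-1.43679553e+00,  4.87286620e-02,  9.75845094e-02,  1.62198108e+00,
        3.32358847e-05,  1.44301812e+00]), 'joint_velocities': array([-0.00078993,  0.00027412,  0.00092138,  0.00135083, -0.00014057,
        0.00059715]), 'tau': array([-2.55736368e-04, -3.38781703e+01,  3.20015073e+01,  2.02046457e-02,
       -6.26794190e-05,  2.72247846e-06]), 'position': array([ 135.79720038, -506.5065389 ,  230.12195317]), 'eef_rot': array([-1.16449888e-03,  9.91445521e-01,  1.30515983e-01,  1.29948998e-05]), 'ft_force': array([-0.34213893, -0.34315715,  0.58402357]), 'wrist_torque': array([-0.00263032,  0.00437543,  0.01274449]), 'finger_gap': 85.2651403669436}
18.700000000000003
side {'camera_matrix': array([[480.16924012,   0.        , 251.0084136 ],
       [  0.        , 480.16924012, 190.93988085],
       [  0.        ,   0.        ,   1.        ]]), 'k1': 0.06350029238793511, 'R': array([[-0.85365878, -0.52022735, -0.02510369],
       [-0.23027132,  0.4202147 , -0.87772132],
       [ 0.46716358, -0.74349386, -0.47851341]]), 't': array([ 374.9626632 ,  210.19844718, 1285.76873886])}
top {'camera_matrix': array([[395.4756376 ,   0.        , 251.76689941],
       [  0.        , 395.4756376 , 188.98789242],
       [  0.        ,   0.        ,   1.        ]]), 'k1': -0.0848833706765507, 'R': array([[ 0.00333704, -0.99999342, -0.00142037],
       [-0.99746279, -0.00322758, -0.0711165 ],
       [ 0.07111145,  0.00165409, -0.997467  ]]), 't': array([ -10.1370429 ,  422.36067512, 1041.31109806])}
```

View pics/top0.png

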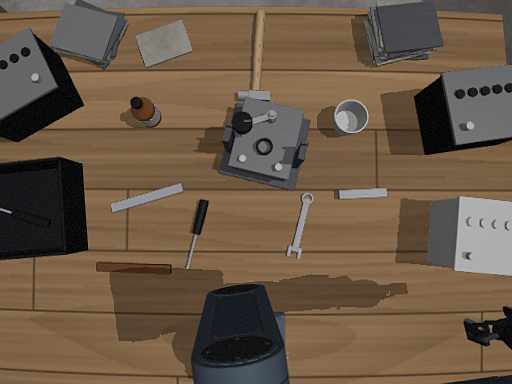

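View pics/side0.png

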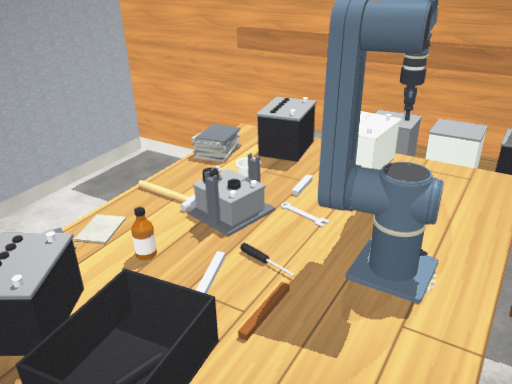

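The top view shows the battery near (265,145), with the neck at (264,147), cap at (242,122) and pivot at (272,116). The long bar is at (147,197) and the short bar at (362,193). The side view confirms this: brackets standing upright, both bars lying flat.

```bash
cat > h.py <<'E'
from workcell import status, vision, job, manip
import cv2,numpy as np
from scipy.spatial.transform import Rotation as Ro
def ray(p,uv):
    K=p["camera_matrix"]; d=np.array([(uv[0]-K[0,2])/K[0,0],(uv[1]-K[1,2])/K[1,1]]); s=d.copy()
    for _ in range(20): s=d/(1+p["k1"]*(s@s))
    R=p["R"]; return -R.T@p["t"], R.T@np.array([s[0],s[1],1.])
def onz(p,uv,z):
    c,d=ray(p,uv); return c+d*(z-c[2])/d[2]
def proj(p,X):
    c=p["R"]@np.asarray(X,float)+p["t"]; s=c[:2]/c[2]; s=s*(1+p["k1"]*(s@s)); K=p["camera_matrix"]
    return np.array([K[0,0]*s[0]+K[0,2],K[1,1]*s[1]+K[1,2]])
def pose():
    s=status.get_state(); q=s["eef_rot"]; return s["position"],Ro.from_quat([q[1],q[2],q[3],q[0]])
def totool(dw):  # world shift -> tool axes
    return pose()[1].inv().apply(dw)
E
python3 - <<'E'
from h import *
im=cv2.imread("pics/top0.png"); p=vision.camera_params("top")
a=cv2.resize(im[85:195,205:325],None,fx=5,fy=5,interpolation=cv2.INTER_CUBIC)
cv2.imwrite("pics/crop1.png",a)
g=cv2.cvtColor(im,cv2.COLOR_BGR2HSV)
m=((g[:,:,1]<40)&(g[:,:,2]>120)).astype(np.uint8)
m[:160]=0; m[215:]=0; m[:,:100]=0; m[:,400:]=0
cs,_=cv2.findContours(m,0,2)
for c in cs:
    if cv2.contourArea(c)<100: continue
    r=cv2.minAreaRect(c); b=cv2.boxPoints(r)
    W=np.array([onz(p,q,20)[:2] for q in b]); print(r, W.round(0).tolist(), W.mean(0), [np.linalg.norm(W[i]-W[i-1]).round(1) for i in (0,1)])
E
```

```text
((306.6615295410156, 203.57745361328125), (10.310444831848145, 21.55215835571289), 3.814074993133545) [[356.0, -139.0], [413.0, -143.0], [411.0, -170.0], [354.0, -166.0]] [ 383.71497058 -154.68398002] [np.float64(27.4), np.float64(57.3)]
((362.59844970703125, 193.06674194335938), (9.227640151977539, 47.13706588745117), 87.27368927001953) [[421.0, -241.0], [428.0, -369.0], [403.0, -370.0], [397.0, -242.0]] [ 412.07968073 -305.39863721] [np.float64(24.6), np.float64(128.0)]
((146.3487548828125, 196.9840087890625), (8.802111625671387, 73.80867767333984), 73.66395568847656) [[383.0, 372.0], [439.0, 182.0], [417.0, 174.0], [360.0, 365.0]] [399.62634108 273.32453233] [np.float64(23.8), np.float64(199.0)]
```

View pics/crop1.png

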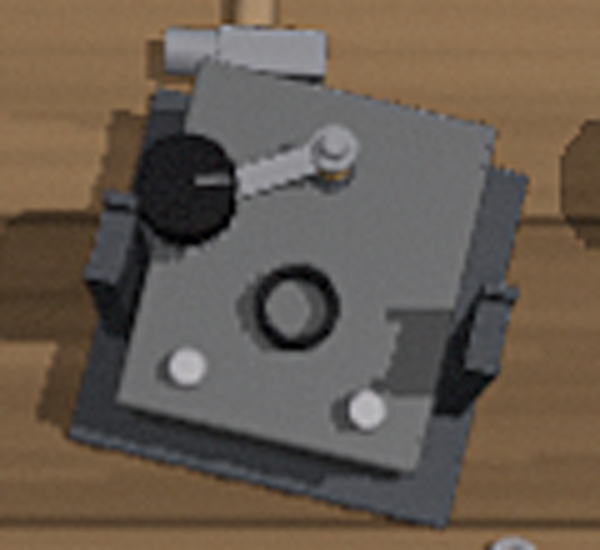

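The crop shows the neck at (297,307), pivot top at (333,148), cap top at (188,188) and terminals at (187,367) and (367,410). The brackets' tops are near (112,245) and (492,330).

```bash
python3 - <<'E'
from h import *
p=vision.camera_params("top")
f=lambda u,v,z: onz(p,((u+.5)/5-.5+205,(v+.5)/5-.5+85),z)[:2]
N=f(297,307,118);P=f(333,148,146);T1=f(187,367,116);T2=f(367,410,116)
print("N",N,"P",P,"T",T1,T2,np.linalg.norm(T1-T2),np.linalg.norm(P-N))
d=T1-T2; th=np.arctan2(-d[0],d[1]); print("yaw terminals",th, "yaw NP",np.arctan2(*(P-N)[::-1]))
R=lambda t:np.array([[np.cos(t),-np.sin(t)],[np.sin(t),np.cos(t)]])
print("N from T",(T1+T2)/2+R(th)@[42,0])
for z in(168,171,174.4):
    C=f(188,188,z); l=R(th).T@(C-P); print(z,C,np.linalg.norm(C-P),"s",np.arctan2(l[1],-l[0]))
im=cv2.imread("pics/top0.png"); m=(im.max(2)<32).astype(np.uint8)
E
```

```text
N [519.93308198 -38.31358061] P [591.55414412 -54.5966196 ] T [490.61285927  15.07062109] [469.85522361 -72.3820662 ] 89.88243406026074 73.4487161240303
yaw terminals -0.23304581908160518 yaw NP -0.22354995137207062
N from T [521.0986765  -38.35528963]
168 [566.55495363  13.68168919] 72.7109824989221 s 0.986773007345161
171 [565.82458099  13.60115852] 72.88996748154038 s 0.9769836475870913
174.4 [564.99682533  13.50989043] 73.10121674797502 s 0.9659482181788651
```

servo_tool:
  increments:
    - {"grip": 1,"delta_pos": [40,-28,-10],"dr": [0,0,-0.15]}
    - {"grip": 1,"delta_pos": [549,-391,-60],"dr": [0,0,-2.4]}
    - {"grip": 1,"delta_pos": [549,-391,-60],"dr": [0,0,-2.4]}
    - {"grip": 1,"delta_pos": [549,-391,-60],"dr": [0,0,-2.4]}
    - {"grip": 1,"delta_pos": [549,-391,-60],"dr": [0,0,-2.4]}
    - {"grip": 1,"delta_pos": [549,-391,-60],"dr": [0,0,-2.4]}
    - {"grip": 1,"delta_pos": [549,-391,-60],"dr": [0,0,-2.4]}
    - {"grip": 1,"delta_pos": [549,-391,-60],"dr": [0,0,-2.4]}
    - {"grip": 1,"delta_pos": [549,-391,-60],"dr": [0,0,-2.4]}
    - {"grip": 1,"delta_pos": [549,-391,-60],"dr": [0,0,-2.4]}
    - {"grip": 1,"delta_pos": [549,-391,-60],"dr": [0,0,-2.4]}
    - {"grip": 1,"delta_pos": [549,-391,-60],"dr": [0,0,-2.4]}
    - {"grip": 1,"delta_pos": [549,-391,-60],"dr": [0,0,-2.4]}
    - {"grip": 1,"delta_pos": [549,-391,-60],"dr": [0,0,-2.4]}
    - {"grip": 1,"delta_pos": [549,-391,-60],"dr": [0,0,-2.4]}
    - {"grip": 1,"delta_pos": [549,-391,-60],"dr": [0,0,-2.4]}
    - {"grip": 1,"delta_pos": [549,-391,-60],"dr": [0,0,-2.4]}
    - {"grip": 1,"delta_pos": [549,-391,-60],"dr": [0,0,-2.4]}

```text
clock: 1.9
position: [564.8, 12.6, 290.8]
eef_rot: [-0.001, 0.239, 0.971, -0.0]
ft_force: [0.1, -0.6, 0.3]
finger_gap: 85.2
```

servo_tool:
  increments:
    - {"grip": 1,"delta_pos": [0,0,0],"dr": [0,0,-0.15]}
    - {"grip": 1,"delta_pos": [0,0,0],"dr": [0,0,-2.4]}
    - {"grip": 1,"delta_pos": [0,0,0],"dr": [0,0,-2.4]}
    - {"grip": 1,"delta_pos": [0,0,0],"dr": [0,0,-2.4]}
    - {"grip": 1,"delta_pos": [0,0,0],"dr": [0,0,-2.4]}
    - {"grip": 1,"delta_pos": [0,0,0],"dr": [0,0,-2.4]}
    - {"grip": 1,"delta_pos": [0,0,0],"dr": [0,0,-2.4]}
    - {"grip": 1,"delta_pos": [0,0,0],"dr": [0,0,-2.4]}
    - {"grip": 1,"delta_pos": [0,0,0],"dr": [0,0,-2.4]}
    - {"grip": 1,"delta_pos": [0,0,0],"dr": [0,0,-2.4]}
    - {"grip": 1,"delta_pos": [0,0,0],"dr": [0,0,-2.4]}
    - {"grip": 1,"delta_pos": [0,0,0],"dr": [0,0,-2.4]}
    - {"grip": 1,"delta_pos": [0,0,0],"dr": [0,0,-2.4]}
    - {"grip": 1,"delta_pos": [0,0,0],"dr": [0,0,-2.4]}
    - {"grip": 1,"delta_pos": [0,0,0],"dr": [0,0,-2.4]}
    - {"grip": 1,"delta_pos": [0,0,0],"dr": [0,0,-2.4]}
    - {"grip": 1,"delta_pos": [0,0,0],"dr": [0,0,-2.4]}

```text
clock: 3.6
position: [564.7, 12.3, 291.3]
eef_rot: [0.0, 0.818, -0.575, -0.0]
ft_force: [-0.8, 0.8, -0.0]
finger_gap: 85.6
```

```bash
python3 - <<'E'
from h import *
s=status.get_state(); print(s["clock"],s["joints"].round(3),s["position"],s["eef_rot"],s["ft_force"])
p=vision.camera_params("wrist"); im=vision.snapshot("wrist"); cv2.imwrite("pics/w1.png",im[:,:,::-1]); np.save("w1.npy",p,allow_pickle=True)
print(-p["R"].T@p["t"]); print(p["R"].round(3),p["camera_matrix"][0,0],p["k1"])
E
```

```text
3.6 [-0.097  0.18   0.364  1.754  0.    -2.014] [564.73074991  12.29540743 291.2526091 ] [ 4.38342011e-05  8.18371063e-01 -5.74690173e-01 -8.66320008e-05] [-0.84702422  0.7855752  -0.04746166]
[592.82727643 -64.46449582 435.70769146]
[[-0.941 -0.34  -0.001]
 [-0.322  0.891  0.319]
 [-0.108  0.3   -0.948]] 272.2017244986179 -0.043095818045374934
```

View pics/w1.png

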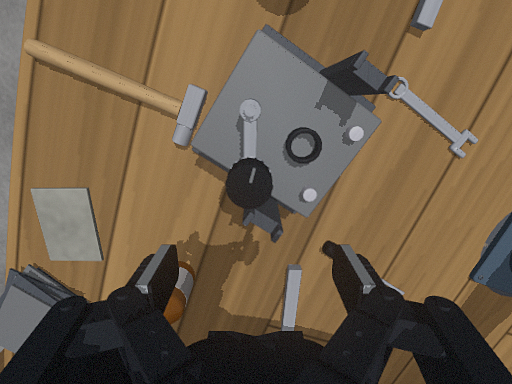

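The wrist view shows the cap at about (249,181), the neck at (303,146), the pivot at (251,109), and the terminals at (357,134) and (310,195). I'm enlarging the cap area for its height and the arm's level.

```bash
python3 - <<'E'
from h import *
im=cv2.imread("pics/w1.png")[90:220,215:375]
a=cv2.resize(im,None,fx=4.5,fy=4.5,interpolation=cv2.INTER_CUBIC); a=np.clip(a.astype(float)*1.6+15,0,255).astype(np.uint8)
cv2.imwrite("pics/crop2.png",a)
E
```

```text
(no output)
```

View pics/crop2.png

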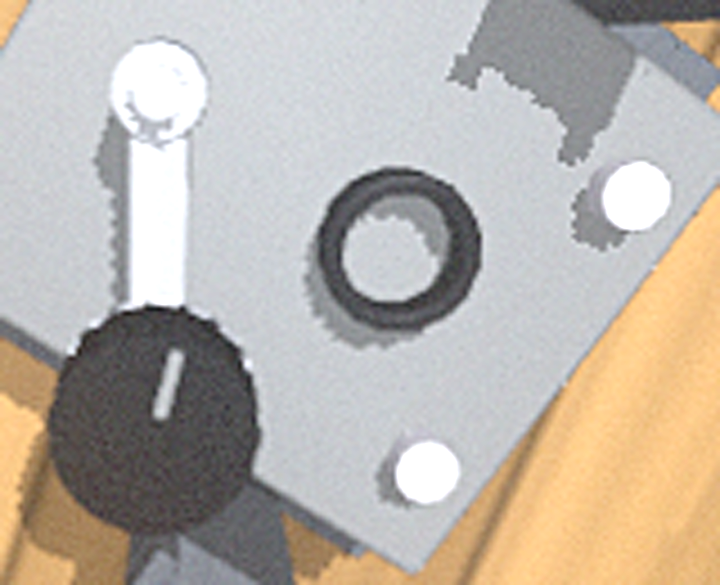

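```bash
python3 - <<'E'
from h import *
pt=vision.camera_params("top"); pw=np.load("w1.npy",allow_pickle=True).item()
W=lambda u,v:((u+.5)/4.5-.5+215,(v+.5)/4.5-.5+90)
T=lambda u,v:((u+.5)/5-.5+205,(v+.5)/5-.5+85)
for n,w,t,z in(("neck",(401,247),(297,307),118),("pivot",(160,90),(333,148),146),("T1",(428,470),(187,367),116),("T2",(637,196),(367,410),116),("cap",(154,427),(188,188),172)):
    c1,d1=ray(pw,W(*w));c2,d2=ray(pt,T(*t))
    k=np.linalg.lstsq(np.c_[d1,-d2],c2-c1,rcond=None)[0]
    print(n,"tri",(c1+d1*k[0]).round(1),(c2+d2*k[1]).round(1),"w",onz(pw,W(*w),z).round(1),"t",onz(pt,T(*t),z).round(1))
C=onz(pw,W(154,427),172)
# cap diameter in wrist vs height
for z in(166,170,174):
    print(z,np.linalg.norm(onz(pw,W(48,427),z)-onz(pw,W(260,427),z)))
E
```

```text
neck tri [521.6 -37.5 110.7] [521.3 -38.5 110.6] w [523.2 -38.1 118. ] t [519.9 -38.3 118. ]
pivot tri [594.9 -54.3 134.6] [594.6 -55.1 134.6] w [594.8 -54.7 146. ] t [591.6 -54.6 146. ]
T1 tri [491.3  16.4 115.3] [490.7  15.1 115.2] w [491.6  16.2 116. ] t [490.6  15.1 116. ]
T2 tri [470.1 -71.2 115.2] [469.9 -72.4 115.3] w [470.3 -71.1 116. ] t [469.9 -72.4 116. ]
cap tri [570.6  16.7 161.6] [568.3  13.9 160.9] w [571.5  13.6 172. ] t [565.6  13.6 172. ]
166 48.82038543783019
170 48.096336595570435
174 47.37228775331078
```

```bash
python3 - <<'E'
from h import *
p=vision.camera_params("side"); print([proj(p,(569,14.5,z)).round(1) for z in (132,150,168)], proj(p,(594.5,-55,146)).round(1),proj(p,(521.5,-38,118)).round(1))
im=cv2.imread("pics/side0.png")[145:225,185:280]
a=cv2.resize(im,None,fx=7,fy=7,interpolation=cv2.INTER_CUBIC); a=np.clip(a.astype(float)*1.8+10,0,255).astype(np.uint8)
cv2.imwrite("pics/crop3.png",a)
E
```

```text
[array([211.5, 181. ]), array([211.1, 175.8]), array([210.7, 170.5])] [217.3 166.5] [233.9 181.5]
```

View pics/crop3.png

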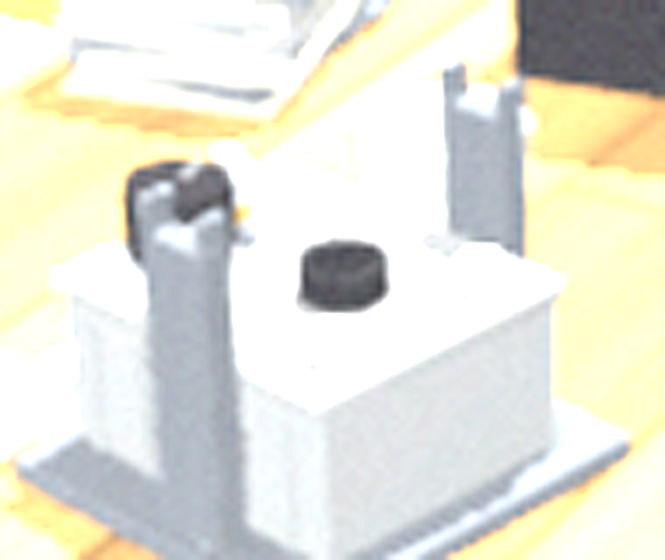

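The side crop shows the cap top at crop (180,183), i.e. pixel (210.7,171). That puts it at z ≈ 167, so about 2.8 rad of turn remain. Now I'll descend and grip it.

servo_tool:
  increments:
    - {"grip": 1,"delta_pos": [-0.6,-4.8,20],"dr": [0,0,0.1]}
    - {"grip": 1,"delta_pos": [-0.6,-4.8,60],"dr": [0,0,0.18]}
    - {"grip": 1,"delta_pos": [-0.6,-4.8,95],"dr": [0,0,0.18]}
    - {"grip": 1,"delta_pos": [-0.6,-4.8,120],"dr": [0,0,0.18]}
    - {"grip": 1,"delta_pos": [-0.6,-4.8,135],"dr": [0,0,0.18]}
    - {"grip": 1,"delta_pos": [-0.6,-4.8,145],"dr": [0,0,0.18]}
    - {"grip": 1,"delta_pos": [-0.6,-4.8,145],"dr": [0,0,0.18]}
    - {"grip": -0.2,"delta_pos": [-0.6,-4.8,145],"dr": [0,0,0.18]}
    - {"grip": -0.2,"delta_pos": [-0.6,-4.8,145],"dr": [0,0,0.18]}
    - {"grip": -0.2,"delta_pos": [-0.6,-4.8,145],"dr": [0,0,0.18]}
    - {"grip": -0.2,"delta_pos": [-0.6,-4.8,145],"dr": [0,0,0.18]}
    - {"grip": -0.2,"delta_pos": [-0.6,-4.8,145],"dr": [0,0,0.18]}
    - {"grip": -0.2,"delta_pos": [-0.6,-4.8,145],"dr": [0,0,0.18]}
  newtons: 40

```text
clock: 4.95
position: [570.3, 15.0, 147.6]
eef_rot: [-0.001, 0.764, -0.645, 0.001]
ft_force: [1.5, 0.8, 4.4]
finger_gap: 46.7
```

```bash
python3 - <<'E'
from h import *
s=status.get_state(); print(s["clock"],s["joints"].round(3),s["position"].round(1),s["eef_rot"].round(3),s["ft_force"].round(1),s["wrist_torque"].round(2),s["finger_gap"])
im=vision.snapshot("wrist"); cv2.imwrite("pics/w2.png",im[:,:,::-1])
E
```

```text
4.95 [-0.091  0.16   0.054  1.462  0.    -1.832] [570.3  15.  147.6] [-0.001  0.764 -0.645  0.001] [1.5 0.8 4.4] [ 0.13 -0.25  0.04] 46.65567802530473
```

View pics/w2.png

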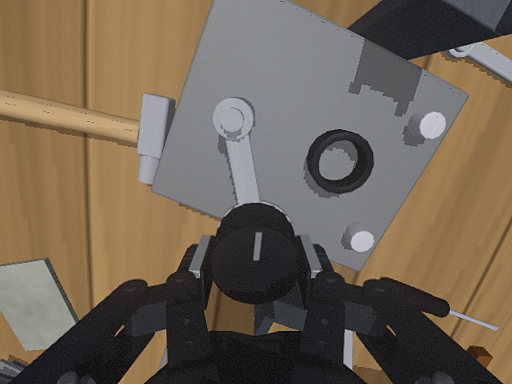

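The cap is gripped between the pads. The arm's ring lies below the fingertips (seen at (290,212)), so turning past the arm is free. Next I'll compute the swing arc.

```bash
python3 - <<'E'
from h import *
pos,R=pose(); Pv=np.array([594.5,-55.2]); 
for f in np.r_[np.arange(.1,1.01,.1),1.03]:
    c,s=np.cos(f),np.sin(f); d=pos[:2]-Pv; q=Pv+np.array([c*d[0]-s*d[1],s*d[0]+c*d[1]])
    print(round(f,2),R.inv().apply([*(q-pos[:2]),0]).round(1),q.round(1))
E
```

```text
0.1 [ 1.6  7.3 -0. ] [563.4  12.3]
0.2 [ 3.8 14.3 -0. ] [556.8   8.8]
0.3 [ 6.8 21.1 -0.1] [550.6   4.7]
0.4 [10.5 27.6 -0.1] [5.449e+02 1.000e-01]
0.5 [14.7 33.7 -0.1] [539.6  -5.2]
0.6 [19.6 39.3 -0.1] [534.9 -10.9]
0.7 [25.  44.4 -0.1] [530.8 -17.1]
0.8 [30.8 48.9 -0.1] [527.3 -23.6]
0.9 [37.1 52.9 -0.1] [524.5 -30.5]
1.0 [43.8 56.2 -0.2] [522.3 -37.6]
1.03 [45.8 57.  -0.2] [521.8 -39.8]
```

servo_tool:
  increments:
    - {"grip": -0.2,"delta_pos": [1.6,7.3,0],"dr": [0,0,-0.1]}
    - {"grip": -0.2,"delta_pos": [3.8,14.3,0],"dr": [0,0,-0.2]}
    - {"grip": -0.2,"delta_pos": [6.8,21.1,0],"dr": [0,0,-0.3]}
    - {"grip": -0.2,"delta_pos": [10.5,27.6,0],"dr": [0,0,-0.4]}
    - {"grip": -0.2,"delta_pos": [14.7,33.7,0],"dr": [0,0,-0.5]}
    - {"grip": -0.2,"delta_pos": [19.6,39.3,0],"dr": [0,0,-0.6]}
    - {"grip": -0.2,"delta_pos": [25,44.4,0],"dr": [0,0,-0.7]}
    - {"grip": -0.2,"delta_pos": [30.8,48.9,0],"dr": [0,0,-0.8]}
    - {"grip": -0.2,"delta_pos": [37.1,52.9,0],"dr": [0,0,-0.9]}
    - {"grip": -0.2,"delta_pos": [43.8,56.2,0],"dr": [0,0,-1.0]}
    - {"grip": -0.2,"delta_pos": [43.8,56.2,0],"dr": [0,0,-1.0]}
    - {"grip": -0.2,"delta_pos": [43.8,56.2,0],"dr": [0,0,-1.0]}

```text
clock: 6.2
position: [522.6, -37.7, 147.2]
eef_rot: [-0.0, 0.98, -0.2, 0.002]
ft_force: [3.6, 0.7, 4.5]
finger_gap: 46.5
```

servo_tool:
  increments:
    - {"grip": -0.2,"delta_pos": [0.3,1.5,0],"dr": [0,0,-0.02]}
    - {"grip": -0.2,"delta_pos": [0.5,3,0],"dr": [0,0,-0.04]}
    - {"grip": -0.2,"delta_pos": [0.5,3,0],"dr": [0,0,-0.04]}

```text
clock: 6.5
position: [522.2, -38.8, 147.1]
eef_rot: [-0.003, 0.984, -0.179, 0.002]
ft_force: [5.0, 5.4, 4.9]
finger_gap: 46.6
```

```bash
python3 - <<'E'
from h import *
s=status.get_state(); print(s["clock"],s["joints"].round(3),s["position"].round(2),s["eef_rot"].round(4),s["ft_force"].round(1),s["wrist_torque"].round(2),s["finger_gap"])
E
```

```text
6.5 [-0.205  0.038 -0.078  1.451  0.005 -2.986] [522.22 -38.78 147.15] [-0.0025  0.9838 -0.1794  0.0016] [5.  5.4 4.9] [ 1.35 -1.22 -0.18] 46.60835098621677
```

servo_tool:
  increments:
    - {"grip": -0.2,"delta_pos": [-0.2,-1.2,0],"dr": [0,0,0]}
    - {"grip": -0.2,"delta_pos": [-0.2,-1.2,0.5],"dr": [0,0,0.13]}
    - {"grip": -0.2,"delta_pos": [-0.2,-1.2,1],"dr": [0,0,0.26]}
    - {"grip": -0.2,"delta_pos": [-0.2,-1.2,1.6],"dr": [0,0,0.39]}
    - {"grip": -0.2,"delta_pos": [-0.2,-1.2,2.1],"dr": [0,0,0.52]}
    - {"grip": -0.2,"delta_pos": [-0.2,-1.2,2.6],"dr": [0,0,0.65]}
    - {"grip": -0.2,"delta_pos": [-0.2,-1.2,3.1],"dr": [0,0,0.78]}
    - {"grip": -0.2,"delta_pos": [-0.2,-1.2,3.6],"dr": [0,0,0.91]}
    - {"grip": -0.2,"delta_pos": [-0.2,-1.2,4.2],"dr": [0,0,1.04]}
    - {"grip": -0.2,"delta_pos": [-0.2,-1.2,4.7],"dr": [0,0,1.17]}
    - {"grip": -0.2,"delta_pos": [-0.2,-1.2,5.2],"dr": [0,0,1.3]}
    - {"grip": -0.2,"delta_pos": [-0.2,-1.2,5.7],"dr": [0,0,1.43]}
    - {"grip": -0.2,"delta_pos": [-0.2,-1.2,6.2],"dr": [0,0,1.56]}
  newtons: 60

```text
clock: 7.8
position: [521.1, -39.0, 141.5]
eef_rot: [0.001, -0.571, 0.821, -0.0]
ft_force: [-0.5, 2.1, 8.7]
finger_gap: 45.8
```

```bash
python3 - <<'E'
from h import *
s=status.get_state(); print(s["clock"],s["joints"].round(3),s["position"].round(2),s["eef_rot"].round(4),s["ft_force"].round(1),s["wrist_torque"].round(2),s["finger_gap"],pose()[1].as_euler("zyx").round(3), s["tau"].round(2))
E
```

```text
7.8 [-2.030e-01  3.900e-02 -8.900e-02  1.442e+00  1.000e-03 -1.419e+00] [521.12 -39.   141.52] [ 6.000e-04 -5.711e-01  8.209e-01 -3.000e-04] [-0.5  2.1  8.7] [ 0.42 -0.47  0.14] 45.793212721281265 [ 1.926e+00  1.000e-03 -3.141e+00] [ -1.49 -28.71  27.5    0.28  -0.79  -0.72]
```

servo_tool:
  increments:
    - {"grip": -0.2,"delta_pos": [0,0,0.5],"dr": [0,0,0.13]}
    - {"grip": -0.2,"delta_pos": [0,0,1],"dr": [0,0,0.26]}
    - {"grip": -0.2,"delta_pos": [0,0,1.6],"dr": [0,0,0.39]}
    - {"grip": -0.2,"delta_pos": [0,0,2.1],"dr": [0,0,0.52]}
    - {"grip": -0.2,"delta_pos": [0,0,2.6],"dr": [0,0,0.65]}
    - {"grip": -0.2,"delta_pos": [0,0,3.1],"dr": [0,0,0.78]}
    - {"grip": -0.2,"delta_pos": [0,0,3.6],"dr": [0,0,0.91]}

```text
clock: 8.5
position: [519.9, -38.3, 137.4]
eef_rot: [-0.001, -0.152, 0.988, 0.001]
ft_force: [-1.2, 4.3, 8.5]
finger_gap: 45.9
```

```bash
python3 - <<'E'
from h import *
s=status.get_state(); print(s["clock"],s["joints"].round(3),s["position"].round(2),s["ft_force"].round(1),s["wrist_torque"].round(2),s["finger_gap"],pose()[1].as_euler("zyx").round(3), s["tau"].round(2))
E
```

```text
8.5 [-2.030e-01  4.000e-02 -9.600e-02  1.437e+00  1.000e-03 -5.090e-01] [519.86 -38.31 137.36] [-1.2  4.3  8.5] [0.77 0.06 0.11] 45.90653001727429 [ 2.836e+00 -1.000e-03 -3.140e+00] [ -2.26 -29.05  28.46  -0.61  -1.11  -0.71]
```

servo_tool:
  increments:
    - {"grip": -0.2,"delta_pos": [0,0,0.4],"dr": [0,0,0.1]}
    - {"grip": -0.2,"delta_pos": [0,0,0.8],"dr": [0,0,0.2]}
    - {"grip": -0.2,"delta_pos": [0,0,1.2],"dr": [0,0,0.3]}

```text
clock: 8.8
position: [519.7, -37.9, 136.0]
eef_rot: [-0.001, -0.004, 1.0, 0.001]
ft_force: [-0.9, 5.9, 8.1]
finger_gap: 45.8
```

```bash
cat > st.py <<'E'
from h import *
s=status.get_state(); print(s["clock"],s["joints"].round(3),s["position"].round(2),s["ft_force"].round(1),s["wrist_torque"].round(2),s["finger_gap"].round(1),pose()[1].as_euler("zyx").round(3), s["tau"][5].round(2))
E
python3 st.py
```

```text
Traceback (most recent call last):
  File "st.py", line 2, in <module>
    s=status.get_state(); print(s["clock"],s["joints"].round(3),s["position"].round(2),s["ft_force"].round(1),s["wrist_torque"].round(2),s["finger_gap"].round(1),pose()[1].as_euler("zyx").round(3), s["tau"][5].round(2))
                                                                                                                                         ^^^^^^^^^^^^^^^^^^^^^
AttributeError: 'float' object has no attribute 'round'
```

servo_tool:
  increments:
    - {"grip": -0.2,"delta_pos": [0,0,0.4],"dr": [0,0,0.1]}
    - {"grip": -0.2,"delta_pos": [0,0,0.8],"dr": [0,0,0.2]}
    - {"grip": -0.2,"delta_pos": [0,0,1.2],"dr": [0,0,0.3]}

```text
clock: 9.1
position: [519.5, -33.7, 134.9]
eef_rot: [-0.002, 0.143, 0.99, 0.006]
ft_force: [-0.6, 14.4, 12.1]
finger_gap: 45.5
```

```bash
sed -i 's/\["finger_gap"\].round(1)/["finger_gap"]/' st.py; python3 st.py
```

```text
9.1 [-0.201  0.04  -0.1    1.435  0.012  0.085] [519.47 -33.66 134.94] [-0.6 14.4 12.1] [ 3.03 -0.05  1.87] 45.543807216488084 [-2.855e+00 -2.000e-03 -3.129e+00] 0.96
```

servo_tool:
  increments:
    - {"grip": -0.2,"delta_pos": [0,0,0],"dr": [0,0,-0.04]}
    - {"grip": -0.2,"delta_pos": [0,0,0],"dr": [0,0,-0.08]}

```text
clock: 9.3
position: [518.7, -36.5, 134.8]
eef_rot: [-0.002, 0.102, 0.995, 0.002]
ft_force: [-4.6, 3.7, 10.9]
finger_gap: 45.8
```

```bash
python3 st.py
```

```text
9.3 [-0.202  0.04  -0.101  1.435  0.004  0.003] [518.71 -36.52 134.83] [-4.6  3.7 10.9] [0.85 0.78 0.17] 45.8297546258468 [-2.937 -0.004 -3.137] 0.46
```

Torque hit 1.9 Nm after about 2.9 rad, which matches the stop, so the cap is tight. Now I'll release and rise.

servo_tool:
  increments:
    - {"grip": 0.2,"delta_pos": [0,0,0],"dr": [0,0,-0.08]}
    - {"grip": 1,"delta_pos": [0,0,0],"dr": [0,0,-0.08]}
    - {"grip": 1,"delta_pos": [0,0,0],"dr": [0,0,-0.08]}
    - {"grip": 1,"delta_pos": [0,0,-10],"dr": [0,0,-0.08]}
    - {"grip": 1,"delta_pos": [0,0,-40],"dr": [0,0,-0.08]}
    - {"grip": 1,"delta_pos": [0,0,-80],"dr": [0,0,-0.08]}
    - {"grip": 1,"delta_pos": [0,0,-120],"dr": [0,0,-0.08]}
    - {"grip": 1,"delta_pos": [0,0,-150],"dr": [0,0,-0.08]}
    - {"grip": 1,"delta_pos": [0,0,-150],"dr": [0,0,-0.08]}

```text
clock: 10.2
position: [522.7, -40.3, 290.4]
eef_rot: [0.005, 0.065, 0.998, -0.001]
ft_force: [0.8, 0.5, 0.1]
finger_gap: 85.4
```

```bash
python3 st.py; python3 - <<'E'
from h import *
p=vision.camera_params("wrist"); im=vision.snapshot("wrist"); cv2.imwrite("pics/w3.png",im[:,:,::-1]); np.save("w3.npy",p,allow_pickle=True)
print(-p["R"].T@p["t"], [proj(p,x).round(1) for x in ((522,-38.5,156),(522,-38.5,158),(595,-55.7,146))])
E
```

```text
10.2 [-2.050e-01  5.900e-02  2.290e-01  1.731e+00 -1.000e-03 -7.400e-02] [522.69 -40.28 290.42] [0.8 0.5 0.1] [-0.01 -0.01  0.02] 85.37953402734318 [-3.011  0.01   3.139] -0.01
[440.33619797 -28.87126748 434.04699829] [array([256.1, 179.3]), array([256.1, 179.8]), array([249.7, 237.1])]
```

View pics/w3.png

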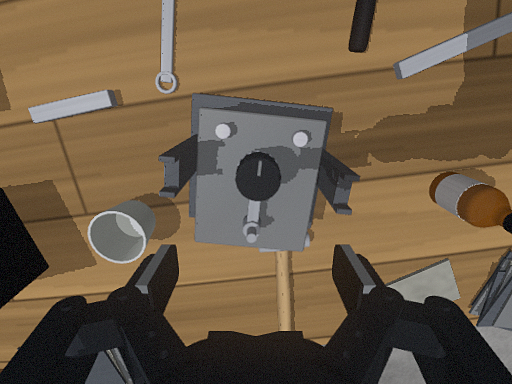

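The wrist view shows the cap at (258,176), over the neck. The arm lies straight along the battery's axis to the pin at (252,232), and both brackets are clear. I'll refine the seat from this view and move to the long bar.

servo_tool:
  increments:
    - {"grip": 1,"delta_pos": [8,33,0],"dr": [0,0,0.14]}
    - {"grip": 1,"delta_pos": [81,328,40],"dr": [0,0,1.41]}
    - {"grip": 1,"delta_pos": [81,328,80],"dr": [0,0,1.41]}
    - {"grip": 1,"delta_pos": [81,328,120],"dr": [0,0,1.41]}
    - {"grip": 1,"delta_pos": [81,328,120],"dr": [0,0,1.41]}
    - {"grip": 1,"delta_pos": [81,328,120],"dr": [0,0,1.41]}
    - {"grip": 1,"delta_pos": [81,328,120],"dr": [0,0,1.41]}
    - {"grip": 1,"delta_pos": [81,328,120],"dr": [0,0,1.41]}
    - {"grip": 1,"delta_pos": [81,328,120],"dr": [0,0,1.41]}
    - {"grip": 1,"delta_pos": [81,328,120],"dr": [0,0,1.41]}
    - {"grip": 1,"delta_pos": [81,328,120],"dr": [0,0,1.41]}
    - {"grip": 1,"delta_pos": [81,328,120],"dr": [0,0,1.41]}
    - {"grip": 1,"delta_pos": [81,328,120],"dr": [0,0,1.41]}

```text
clock: 11.55
position: [482.9, 295.6, 163.8]
eef_rot: [-0.0, 0.696, 0.718, -0.0]
ft_force: [0.6, 0.1, -0.1]
finger_gap: 85.5
```

```bash
python3 st.py; python3 - <<'E'
from h import *
p=vision.camera_params("wrist"); im=vision.snapshot("wrist"); cv2.imwrite("pics/w4.png",im[:,:,::-1]); np.save("w4.npy",p,allow_pickle=True)
def rects(img,p,z,lo,roi,amin,smax=45):
    g=cv2.cvtColor(img,cv2.COLOR_BGR2HSV); m=((g[:,:,1]<smax)&(g[:,:,2]>lo)).astype(np.uint8); k=np.zeros_like(m); k[roi[1]:roi[3],roi[0]:roi[2]]=1
    for c in cv2.findContours(m*k,0,2)[0]:
        if cv2.contourArea(c)<amin: continue
        r=cv2.minAreaRect(c); W=np.array([onz(p,q,z)[:2] for q in cv2.boxPoints(r)])
        e=[W[1]-W[0],W[2]-W[1]]; L=max(e,key=np.linalg.norm); L=L if L[1]>0 else -L
        print(np.round(r[0],1),W.mean(0).round(1),[np.linalg.norm(x).round(1) for x in e],"yaw",round(np.arctan2(-L[0],L[1]),3))
print("bar"); rects(im[:,:,::-1].copy(),p,20,110,(0,0,512,384),400)
print("terminals"); rects(cv2.imread("pics/w3.png"),np.load("w3.npy",allow_pickle=True).item(),116,170,(205,115,320,155),40)
E
```

```text
11.55 [ 0.431  0.151  0.076  1.496 -0.     1.97 ] [482.86 295.62 163.75] [ 0.6  0.1 -0.1] [ 0.01 -0.01 -0.03] 85.48439585509664 [-1.603e+00 -1.000e-03  3.141e+00] -0.01
bar
[501.  231.5] [788.5 235.5] [np.float64(24.9), np.float64(140.6)] yaw 0.348
[176.8 187.2] [398.7 274.6] [np.float64(23.5), np.float64(200.4)] yaw 0.293
terminals
[299.5 139. ] [492.   16.4] [np.float64(15.0), np.float64(16.2)] yaw 1.498
[222.3 130.8] [471. -71.] [np.float64(15.5), np.float64(15.8)] yaw -0.923
```

View pics/w4.png

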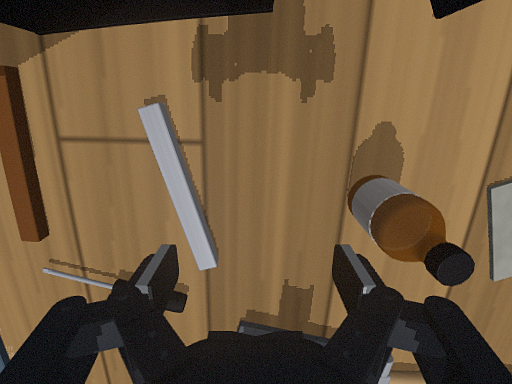

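The wrist view shows the long bar at (177,187), measuring 200 x 23.5 mm, with its centre at (399,274) and yaw 0.291. My yaw sign was flipped, so I'm correcting it before moving over the bar, descending and gripping.

servo_tool:
  increments:
    - {"grip": 1,"delta_pos": [-9,-42,20],"dr": [0,0,-0.13]}
    - {"grip": 1,"delta_pos": [-18.6,-84.5,50],"dr": [0,0,-0.26]}
    - {"grip": 1,"delta_pos": [-18.6,-84.5,90],"dr": [0,0,-0.26]}
    - {"grip": 1,"delta_pos": [-18.6,-84.5,120],"dr": [0,0,-0.26]}
    - {"grip": 1,"delta_pos": [-18.6,-84.5,140],"dr": [0,0,-0.26]}
    - {"grip": 1,"delta_pos": [-18.6,-84.5,152],"dr": [0,0,-0.26]}
    - {"grip": 1,"delta_pos": [-18.6,-84.5,160],"dr": [0,0,-0.26]}
    - {"grip": 1,"delta_pos": [-18.6,-84.5,160],"dr": [0,0,-0.26]}
  newtons: 50

```text
clock: 12.4
position: [398.9, 274.7, 3.7]
eef_rot: [-0.0, 0.597, 0.802, -0.0]
ft_force: [-0.2, 0.1, -0.6]
finger_gap: 85.5
```

```bash
sed -i 's/"zyx"/"ZYX"/' st.py; python3 st.py
```

```text
12.4 [ 0.464  0.022 -0.386  1.163 -0.     1.744] [398.91 274.67   3.7 ] [-0.2  0.1 -0.6] [ 0.05  0.05 -0.02] 85.47486936463496 [ 1.862  0.    -3.141] -0.0
```

servo_tool:
  increments:
    - {"grip": 0,"delta_pos": [0,0,0.5],"dr": [0,0,0]}
    - {"grip": -0.4,"delta_pos": [0,0,0.5],"dr": [0,0,0]}
    - {"grip": -0.8,"delta_pos": [0,0,0.5],"dr": [0,0,0]}
    - {"grip": -0.8,"delta_pos": [0,0,0.5],"dr": [0,0,0]}
    - {"grip": -0.8,"delta_pos": [0,0,0.5],"dr": [0,0,0]}
    - {"grip": -0.8,"delta_pos": [0,0,0.5],"dr": [0,0,0]}
    - {"grip": -0.8,"delta_pos": [0,0,0.5],"dr": [0,0,0]}

```text
clock: 13.1
position: [399.6, 275.3, 4.4]
eef_rot: [0.0, 0.597, 0.802, 0.001]
ft_force: [-1.8, -0.6, 4.6]
finger_gap: 22.5
```

```bash
python3 st.py
```

```text
13.1 [ 0.465  0.022 -0.386  1.162  0.     1.745] [399.63 275.32   4.43] [-1.8 -0.6  4.6] [-0.07  0.19  0.02] 22.54432743331987 [ 1.862 -0.     3.14 ] 0.01
```

servo_tool:
  increments:
    - {"grip": -0.8,"delta_pos": [0,0,-8],"dr": [0,0,0]}
    - {"grip": -0.8,"delta_pos": [0,0,-30],"dr": [0,0,0]}
    - {"grip": -0.8,"delta_pos": [0,0,-65],"dr": [0,0,0]}
    - {"grip": -0.8,"delta_pos": [0,0,-105],"dr": [0,0,0]}
    - {"grip": -0.8,"delta_pos": [0,0,-145],"dr": [0,0,0]}
    - {"grip": -0.8,"delta_pos": [-8,0.7,-185],"dr": [0,0,0]}
    - {"grip": -0.8,"delta_pos": [-28,2.3,-213],"dr": [0,0,0.04]}
    - {"grip": -0.8,"delta_pos": [-60,5,-221],"dr": [0,0,0.09]}
    - {"grip": -0.8,"delta_pos": [-96,8,-221],"dr": [0,0,0.15]}
    - {"grip": -0.8,"delta_pos": [-134,11,-221],"dr": [0,0,0.21]}
    - {"grip": -0.8,"delta_pos": [-172,14,-221],"dr": [0,0,0.27]}
    - {"grip": -0.8,"delta_pos": [-210,17,-221],"dr": [0,0,0.33]}
    - {"grip": -0.8,"delta_pos": [-248,20,-221],"dr": [0,0,0.39]}
    - {"grip": -0.8,"delta_pos": [-284,23,-221],"dr": [0,0,0.45]}
    - {"grip": -0.8,"delta_pos": [-310,25.5,-221],"dr": [0,0,0.5]}
    - {"grip": -0.8,"delta_pos": [-327,27,-221],"dr": [0,0,0.525]}
    - {"grip": -0.8,"delta_pos": [-335,27.4,-221],"dr": [0,0,0.525]}
    - {"grip": -0.8,"delta_pos": [-335,27.4,-221],"dr": [0,0,0.525]}
    - {"grip": -0.8,"delta_pos": [-335,27.4,-221],"dr": [0,0,0.525]}

```text
clock: 15.0
position: [520.9, -37.0, 224.4]
eef_rot: [-0.001, 0.784, 0.62, -0.0]
ft_force: [-0.9, 0.5, -4.0]
finger_gap: 22.6
```

```bash
python3 st.py; python3 - <<'E'
from h import *
p=vision.camera_params("wrist"); im=vision.snapshot("wrist"); cv2.imwrite("pics/w5.png",im[:,:,::-1]); np.save("w5.npy",p,allow_pickle=True)
im=vision.snapshot("top"); cv2.imwrite("pics/top5.png",im[:,:,::-1])
E
```

```text
15.0 [-2.000e-01  4.000e-02  7.800e-02  1.609e+00  1.000e-03  1.603e+00] [520.91 -37.01 224.44] [-0.9  0.5 -4. ] [0.03 0.02 0.05] 22.59100720570616 [ 1.338e+00 -1.000e-03 -3.140e+00] -0.0
```

View pics/w5.png

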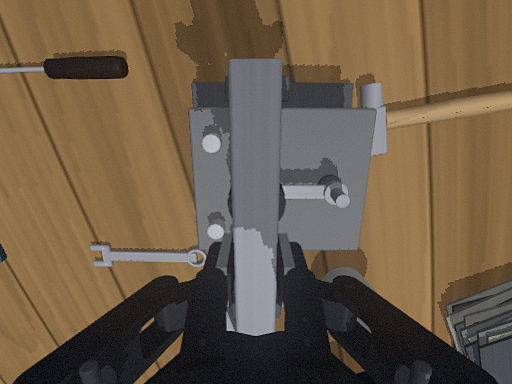

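The wrist view shows the bar held level along the bracket line. The terminals are at (211,143) and (215,231), and the far bracket peeks out on both sides of the bar near (260,92). I'll check the seat estimate numerically here.

```bash
python3 - <<'E'
from h import *
p=np.load("w5.npy",allow_pickle=True).item(); im=cv2.imread("pics/w5.png"); g=cv2.cvtColor(im,cv2.COLOR_BGR2HSV)
m=((g[:,:,1]<45)&(g[:,:,2]>170)).astype(np.uint8)
T=[]
for a,b,c,d in((195,125,228,160),(200,215,229,245)):
    k=np.zeros_like(m);k[b:d,a:c]=m[b:d,a:c]; c=max(cv2.findContours(k,0,2)[0],key=cv2.contourArea); (u,v),r=cv2.minEnclosingCircle(c); T.append(onz(p,(u,v),116)[:2]); print((u,v),r,T[-1])
T2,T1=sorted(T,key=lambda t:t[1]); d=T1-T2; th=np.arctan2(-d[0],d[1]); print(th,np.linalg.norm(d),"N",(T1+T2)/2+42*np.array([np.cos(th),np.sin(th)]))
# bar edges in the picture -> bar axis (top face at TCP z+16)
z=status.get_state()["position"][2]+16
for row in (70,75,90,120,160):
    print(row,g[row,218:300:2,2].tolist())
E
```

```text
(210.84375, 143.3125) 8.951193809509277 [491.7036149   16.52150683]
(215.375, 231.125) 7.675140857696533 [471.0106735  -71.16437271]
-0.23174940912903122 90.09445762459164 N [522.23431953 -36.96801455]
70 [90, 94, 95, 99, 101, 72, 104, 119, 122, 119, 118, 121, 117, 117, 118, 119, 117, 119, 118, 118, 121, 122, 118, 120, 117, 118, 120, 123, 122, 123, 119, 113, 81, 89, 86, 82, 61, 81, 103, 104, 106]
75 [90, 94, 90, 99, 94, 74, 104, 117, 120, 118, 120, 119, 119, 117, 122, 120, 117, 115, 118, 121, 121, 118, 119, 117, 118, 119, 119, 120, 118, 122, 118, 114, 76, 83, 84, 78, 65, 66, 87, 103, 107]
90 [61, 67, 61, 62, 63, 69, 102, 118, 119, 118, 120, 118, 121, 120, 115, 120, 117, 120, 118, 116, 119, 120, 122, 117, 120, 117, 122, 125, 123, 124, 119, 115, 64, 68, 61, 67, 66, 63, 66, 62, 66]
120 [82, 88, 80, 84, 82, 83, 90, 115, 122, 121, 123, 120, 121, 119, 122, 120, 117, 118, 120, 124, 125, 118, 121, 120, 119, 123, 122, 123, 122, 123, 119, 98, 123, 118, 118, 118, 118, 118, 119, 115, 116]
160 [120, 120, 125, 121, 93, 89, 75, 101, 122, 125, 124, 117, 119, 119, 121, 120, 117, 117, 120, 122, 125, 120, 120, 121, 121, 122, 125, 123, 122, 122, 115, 112, 123, 122, 119, 122, 121, 120, 119, 121, 119]
```

```bash
python3 - <<'E'
from h import *
p=np.load("w5.npy",allow_pickle=True).item(); th=-.233; N=np.array([521.7,-37.6]); ex=np.array([np.cos(th),np.sin(th)]); ey=np.array([-ex[1],ex[0]])
for z in(178,100):
  for y in(-98,-82):
    print(z,y,[(x,proj(p,[*(N+x*ex+y*ey),z]).round(1).tolist()) for x in(-21,21)])
im=cv2.imread("pics/w5.png"); g=cv2.cvtColor(im,cv2.COLOR_BGR2GRAY)
for r in range(64,112,4): print(r,g[r,216:234:1].tolist(),"|",g[r,276:300].tolist())
E
```

```text
178 -98 [(-21, [232.0, 317.4]), (21, [279.5, 317.4])]
178 -82 [(-21, [231.4, 302.8]), (21, [280.1, 302.9])]
100 -98 [(-21, [237.4, 266.8]), (21, [273.8, 266.9])]
100 -82 [(-21, [237.1, 254.7]), (21, [274.2, 254.8])]
64 [77, 77, 73, 74, 75, 75, 80, 80, 84, 78, 82, 79, 73, 92, 97, 109, 116, 113] | [120, 117, 116, 111, 110, 103, 87, 99, 104, 103, 94, 59, 48, 64, 83, 96, 108, 125, 127, 78, 73, 124, 123, 126]
68 [73, 73, 75, 75, 73, 73, 76, 82, 79, 83, 85, 77, 77, 92, 102, 107, 115, 112] | [115, 115, 114, 112, 111, 106, 79, 71, 75, 70, 70, 63, 61, 48, 47, 58, 69, 74, 85, 89, 85, 83, 86, 82]
72 [73, 69, 73, 72, 75, 72, 73, 77, 79, 81, 83, 83, 73, 89, 99, 110, 114, 116] | [117, 116, 113, 115, 110, 102, 79, 72, 73, 77, 71, 69, 60, 59, 56, 54, 61, 65, 81, 86, 84, 82, 86, 84]
76 [66, 69, 74, 71, 74, 73, 73, 81, 76, 67, 57, 61, 70, 92, 97, 110, 113, 116] | [118, 118, 119, 112, 107, 105, 67, 57, 56, 61, 60, 67, 70, 63, 56, 55, 58, 60, 73, 83, 90, 85, 80, 85]
80 [71, 71, 79, 75, 77, 71, 74, 77, 73, 50, 56, 56, 69, 90, 97, 106, 116, 111] | [118, 118, 112, 116, 108, 102, 67, 57, 56, 57, 85, 84, 81,
[... 629 characters left out ...]
 56, 52, 50, 62, 65, 87, 92, 104, 111, 113] | [117, 118, 111, 112, 108, 89, 59, 59, 57, 56, 64, 61, 52, 61, 63, 61, 59, 65, 56, 62, 60, 57, 61, 57]
100 [62, 62, 63, 60, 59, 56, 60, 59, 59, 52, 52, 49, 59, 76, 95, 104, 111, 115] | [115, 117, 113, 107, 110, 83, 57, 52, 58, 56, 53, 56, 52, 65, 63, 56, 59, 60, 65, 65, 61, 60, 58, 54]
104 [59, 60, 59, 63, 60, 57, 59, 57, 64, 61, 63, 60, 64, 77, 96, 100, 113, 115] | [116, 118, 114, 112, 105, 76, 58, 59, 62, 59, 58, 66, 60, 57, 62, 61, 61, 59, 62, 56, 61, 60, 61, 58]
108 [83, 84, 88, 82, 83, 84, 79, 85, 84, 87, 86, 86, 81, 77, 92, 98, 111, 115] | [117, 118, 110, 107, 103, 84, 74, 82, 93, 99, 97, 98, 96, 100, 99, 97, 99, 98, 98, 100, 98, 96, 98, 98]
```

```bash
python3 - <<'E'
from h import *
p=np.load("w5.npy",allow_pickle=True).item(); th=-.233; N=np.array([521.7,-37.6]); ex=np.array([np.cos(th),np.sin(th)]); ey=np.array([-ex[1],ex[0]])
for y in(82,98):
    print(y,[(x,proj(p,[*(N+x*ex+y*ey),178]).round(1).tolist()) for x in(-21,-15,15,21)])
s=status.get_state(); c=s["position"][:2]; b=1.338-np.pi/2; bx=np.array([np.cos(b),np.sin(b)]); by=np.array([-bx[1],bx[0]])
for y in (80,100): print("bar",y,[proj(p,[*(c+x*bx+y*by),224.4+15.6]).round(1).tolist() for x in(-12,12)])
im=cv2.imread("pics/w5.png")[50:125,205:305]; cv2.imwrite("pics/c5.png",cv2.resize(np.clip(im*1.6,0,255).astype(np.uint8),None,fx=7,fy=7,interpolation=cv2.INTER_CUBIC))
E
```

```text
82 [(-21, [224.7, 102.6]), (-15, [233.7, 102.6]), (15, [278.5, 102.6]), (21, [287.5, 102.6])]
98 [(-21, [224.0, 77.0]), (-15, [233.2, 77.0]), (15, [279.1, 77.0]), (21, [288.3, 77.1])]
bar 80 [[228.3, 106.2], [281.1, 106.3]]
bar 100 [[227.0, 58.4], [282.4, 58.4]]
```

View pics/c5.png

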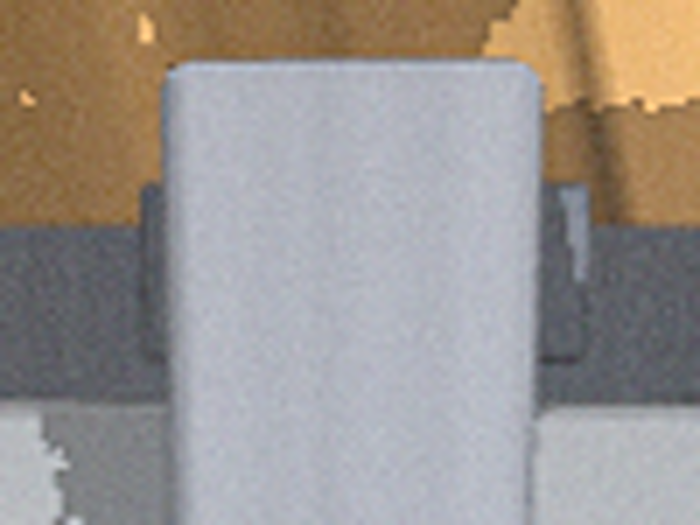

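The crop shows the bracket's outer edges at px 225.3 and 289, rows 76–101. That confirms the seat at (522.2,-37.0) within 1 mm, and the bar sits centred between the cheeks. I'll lower it.

servo_tool:
  increments:
    - {"grip": -0.8,"delta_pos": [0.2,1.2,6],"dr": [0,0,0]}
    - {"grip": -0.8,"delta_pos": [0.2,1.2,18],"dr": [0,0,0]}
    - {"grip": -0.8,"delta_pos": [0.2,1.2,30],"dr": [0,0,0]}
    - {"grip": -0.8,"delta_pos": [0.2,1.2,38],"dr": [0,0,0]}
    - {"grip": -0.8,"delta_pos": [0.2,1.2,44],"dr": [0,0,0]}
    - {"grip": -0.8,"delta_pos": [0.2,1.2,49],"dr": [0,0,0]}
    - {"grip": -0.8,"delta_pos": [0.2,1.2,52],"dr": [0,0,0]}
    - {"grip": -0.8,"delta_pos": [0.2,1.2,52],"dr": [0,0,0]}
    - {"grip": -0.8,"delta_pos": [0.2,1.2,52],"dr": [0,0,0]}

```text
clock: 16.0
position: [522.8, -38.3, 173.0]
eef_rot: [0.0, 0.785, 0.62, 0.0]
ft_force: [-1.2, 0.1, -3.0]
finger_gap: 22.8
```

```bash
python3 st.py
```

```text
16.0 [-0.201  0.04  -0.025  1.505  0.     1.604] [522.83 -38.25 172.97] [-1.2  0.1 -3. ] [ 0.01 -0.02 -0.06] 22.811833291287947 [ 1.337 -0.     3.141] 0.0
```

servo_tool:
  increments:
    - {"grip": -0.8,"delta_pos": [0.8,-0.4,1.5],"dr": [0,0,0]}
    - {"grip": -0.8,"delta_pos": [0.8,-0.4,3],"dr": [0,0,0]}
    - {"grip": -0.8,"delta_pos": [0.8,-0.4,4.5],"dr": [0,0,0]}
    - {"grip": -0.8,"delta_pos": [0.8,-0.4,5.5],"dr": [0,0,0]}
    - {"grip": -0.8,"delta_pos": [0.8,-0.4,5.5],"dr": [0,0,0]}

```text
clock: 16.5
position: [522.2, -37.3, 166.8]
eef_rot: [-0.0, 0.785, 0.62, -0.0]
ft_force: [0.9, 0.6, -3.7]
finger_gap: 22.9
```

```bash
python3 st.py
```

```text
16.5 [-0.199  0.04  -0.038  1.494 -0.     1.605] [522.24 -37.29 166.83] [ 0.9  0.6 -3.7] [ 0.01 -0.02 -0.01] 22.887131753364677 [ 1.337  0.    -3.141] 0.0
```

servo_tool:
  increments:
    - {"grip": -0.8,"delta_pos": [0,0,0.5],"dr": [0,0,0]}
    - {"grip": -0.8,"delta_pos": [0,0,1],"dr": [0,0,0]}
    - {"grip": -0.8,"delta_pos": [0,0,1],"dr": [0,0,0]}

```text
clock: 16.8
position: [522.5, -37.3, 166.5]
eef_rot: [0.0, 0.785, 0.62, 0.0]
ft_force: [-0.8, 0.4, -1.2]
finger_gap: 22.8
```

servo_tool:
  increments:
    - {"grip": -0.8,"delta_pos": [0,0,0.5],"dr": [0,0,0]}
    - {"grip": -0.8,"delta_pos": [0,0,1],"dr": [0,0,0]}
    - {"grip": -0.8,"delta_pos": [0,0,1],"dr": [0,0,0]}

```text
clock: 17.1
position: [522.5, -37.3, 166.5]
eef_rot: [0.0, 0.785, 0.62, 0.0]
ft_force: [-4.0, 1.2, 6.1]
finger_gap: 22.6
```

Contact: z stopped at 166.5 with +6 N, as expected for the notch floor. I'll ease the force, open slowly and rise.

servo_tool:
  increments:
    - {"grip": -0.8,"delta_pos": [0,0,-0.7],"dr": [0,0,0]}
    - {"grip": -0.4,"delta_pos": [0,0,-0.7],"dr": [0,0,0]}
    - {"grip": -0.2,"delta_pos": [0,0,-0.7],"dr": [0,0,0]}
    - {"grip": 0.1,"delta_pos": [0,0,-0.7],"dr": [0,0,0]}
    - {"grip": 0.4,"delta_pos": [0,0,-0.7],"dr": [0,0,0]}
    - {"grip": 0.4,"delta_pos": [0,0,-0.7],"dr": [0,0,0]}
    - {"grip": 0.4,"delta_pos": [0,0,-10],"dr": [0,0,0]}
    - {"grip": 0.4,"delta_pos": [0,0,-30],"dr": [0,0,0]}
    - {"grip": 0.4,"delta_pos": [0,0,-70],"dr": [0,0,0]}
    - {"grip": 0.4,"delta_pos": [0,0,-110],"dr": [0,0,0]}
    - {"grip": 0.4,"delta_pos": [0,0,-150],"dr": [0,0,0]}
    - {"grip": 0.4,"delta_pos": [0,0,-150],"dr": [0,0,0]}

```text
clock: 18.3
position: [524.7, -37.7, 323.0]
eef_rot: [0.005, 0.785, 0.62, 0.004]
ft_force: [0.4, -0.2, 0.3]
finger_gap: 60.0
```

```bash
python3 st.py; python3 - <<'E'
from h import *
p=vision.camera_params("wrist"); a=vision.snapshot("wrist")[:,:,::-1].copy(); cv2.imwrite("pics/w6.png",a)
b=vision.snapshot("side")[:,:,::-1].copy()
g=cv2.cvtColor(a,cv2.COLOR_BGR2HSV); m=((g[:,:,1]<45)&(g[:,:,2]>100)).astype(np.uint8)
th=-.233; N=np.array([522.2,-37.]); ex=np.array([np.cos(th),np.sin(th)]); ey=np.array([-ex[1],ex[0]])
print("bar corners expected",[proj(p,[*(N+x*ex+y*ey),182]).round(1).tolist() for x,y in((-12,-100),(12,-100),(12,100),(-12,100))])
print("side expected ends",[proj(vision.camera_params("side"),[*(N+y*ey),182]).round(1).tolist() for y in(-100,100)])
c1=cv2.resize(a[30:330,130:400],(540,600)); c2=cv2.resize(b[140:230,180:275],(260,246))
o=np.zeros((600,800,3),np.uint8); o[:,:540]=c1; o[:246,540:]=c2; cv2.imwrite("pics/fin.png",o)
E
```

```text
18.3 [-0.199  0.082  0.32   1.796 -0.     1.605] [524.66 -37.74 323.05] [ 0.4 -0.2  0.3] [ 0.01 -0.1   0.01] 59.97352588844921 [ 1.337 -0.     3.129] 0.0
bar corners expected [[241.2, 260.1], [261.1, 259.9], [262.3, 82.5], [237.8, 82.5]]
side expected ends [[255.5, 153.0], [207.9, 174.0]]
```

View pics/fin.png

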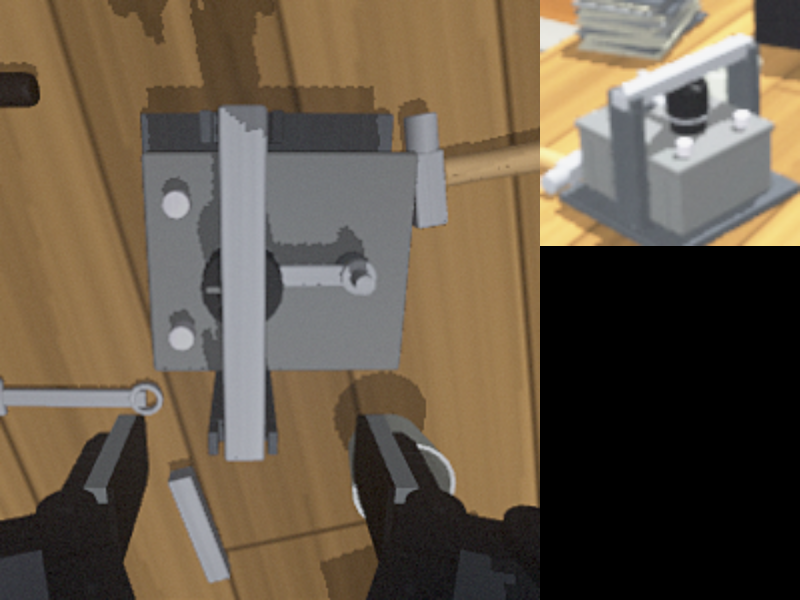

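The final view shows the bar between the cheeks of both brackets: ends at crop rows 105 and 460, i.e. px 82.5 and 260, exactly as expected. The side view shows it lying flat. The release call commanded another -0.08 rad while the fingers opened, so I'll check the cap's turn from its mark and shape.

```bash
python3 - <<'E'
from h import *
th=-.233
p=np.load("w3.npy",allow_pickle=True).item(); im=cv2.imread("pics/w3.png"); g=cv2.cvtColor(im,cv2.COLOR_BGR2GRAY).astype(float)
sub=g[150:190,245:275]; m=sub>75; n,l,st,ce=cv2.connectedComponentsWithStats(m.astype(np.uint8)); print(st.tolist(),ce.round(1).tolist())
pi,Ri=None,None
def mark(im,p,u0,v0,u1,v1,z,thr=70):
    g=cv2.cvtColor(im,cv2.COLOR_BGR2GRAY).astype(float)[v0:v1,u0:u1]; vs,us=np.nonzero(g>thr); w=g[vs,us]-40
    P=np.array([onz(p,(u0+u,v0+v),z)[:2] for u,v in zip(us,vs)]); c=np.average(P,0,w); d=np.linalg.eigh(np.cov(P.T,aweights=w))[1][:,1]
    print("mark",len(us),c,"dir vs battery x",(np.arctan2(d[1],d[0])-th+np.pi/2)%np.pi-np.pi/2, "pos in battery",[(c-N)@[np.cos(th),np.sin(th)],(c-N)@[-np.sin(th),np.cos(th)]])
N=np.array([522.2,-37.])
mark(im,p,252,155,268,178,156)
print(g[155:180,252:268].astype(int))
E
```

```text
[[0, 1, 30, 39, 1034], [0, 0, 30, 8, 113], [12, 11, 5, 15, 53]] [[14.3, 21.5], [16.2, 1.9], [14.1, 18.0]]
mark 58 [510.21420977 -33.74726547] dir vs battery x -0.004392524380302021 pos in battery [np.float64(-12.412959436346885), np.float64(0.3973504904099194)]
[[ 32  33  39  36  36  28  37  26  34  33  34  37  33  30  26  34]
 [ 30  31  42  28  29  41  39  34  38  30  39  37  29  32  25  36]
 [ 41  35  33  28  42  33  31  34  43  38  34  34  24  30  33  35]
 [ 35  39  39  42  40  44  42  40  43  41  35  40  38  32  31  32]
 [ 47  45  43  44  41  41  46  41  44  45  42  48  44  50  35  40]
 [ 49  44  47  47  49  43  45  72  69  57  47  42  39  48  55  45]
 [ 37  49  44  45  40  43  59 101 121  92  48  39  44  47  42  46]
 [ 55  41  50  41  46  39  73 116 132 106  43  45  44  41  41  47]
 [ 47  43  48  45  42  37  83 122 132 105  48  44  39  44  48  40]
 [ 45  45  49  44  45  31  83 119 132 102  42  45  43  41  49  40]
 [ 47  48  49  44  39  41  93 125 131  97  36  42  46  45  40  49]
 [ 46  46  43  41  44  39 105 130 126  91  34  43  37  50  42  40]
 [ 49  43  48  45  38  45 103 127 116  79  34  48  50  39  46  44]
 [ 45  46  43  41  45  47 104 134 119  73  36  40  49  39  39  43]
 [ 46  46  43  43  37  56 109 133 107  61  39  40  45  41  39  46]
 [ 46  44  43  41  41  68 113 130 109  57  34  46  44  42  40  44]
 [ 45  47  52  42  39  73 116 127 102  41  41  36  45  39  45  43]
 [ 42  44  43  40  36  84 118 128 105  37  38  47  46  41  44  43]
 [ 43  41  45  41  34  95 120 134 102  35  45  32  45  46  43  40]
 [ 47  36  46  50  33 106 134 128  95  34  39  48  44  33  44  45]
 [ 42  49  42  41  34  89 113 110  75  42  41  41  45  48  43  45]
 [ 44  43  50  42  44  46  46  63  63  41  39  46  47  41  40  43]
 [ 51  46  41  37  45  42  38  34  41  39  39  46  47  45  44  46]
 [ 45  43  43  41  47  43  40  48  43  42  41  44  40  41  40  42]
 [ 46  37  47  37  47  39  42  43  41  41  42  41  44  45  42  40]]
```

The mark lies within 0.005 rad of the battery's axis, which fits the cap sitting at its tight stop. I'm handing in.

```bash
python3 -c "
from workcell import job
print(job.close_job())"
```

```text
the job is handed in; nothing more can be done
None
```

I swung the cap over the neck to its stop and screwed it clockwise until it was tight. Then I laid the long bar in both bracket notches and let go. The job was handed in at about 18.5 s of the 72 s.

**Cap:**
- It was turned about 2.9 rad before the torque jumped from about 0.14 to 1.9 Nm, so it is on its stop.
- Afterwards the cap's white mark lay within 0.005 rad of the battery's axis. That fits a tight cap, but I don't know where the mark should point when tight.
- During the release I mistakenly commanded a 0.08 rad turn backwards as the fingers opened. I took the mark reading after that, and it shows no sign of loosening.

**Bar:**
- It met the notch floors at the expected height with about 6 N, and I eased that before opening the gripper.
- In the last pictures it lies flat between both pairs of cheeks. Its ends are at the expected pixels, with a sideways offset of 1 to 2 pixels (1 to 2 mm).

**Other things:** the short bar, bottle and cup were not touched. The gripper ended clear of the scene, with about zero force.

**Disagreement:** the top and wrist cameras differed by 2 to 3 mm on the neck position. I used the wrist camera, and its close-up of one bracket agreed with that choice to about 1 mm. I also had a yaw sign wrong on the way to the bar, which put the arm at the wrong spot above the table; I corrected that before descending.

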